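# Start the shake mixer from its dead-lamp control strip

### The arm

A 6-joint arm with a two-finger parallel gripper is mounted at the origin on the work surface. World frame = base frame: x ahead of the robot, y to its left, z up, the work surface at z = 0. Lengths are in m, angles in degrees, forces in N, time in s.
With the tool pointing down it reaches from about 0.4 to 0.825 m from the base axis. Payload 7 kg.
Tool frame: the origin (TCP) lies at the very end of the fingers, on their centre line; the grasp point (between the pads) lies tcp_to_grasp behind it (tcp_to_grasp is the distance from the TCP to the grasp point, in m); x points along the fingers, y is the direction in which the jaws open and shut, and the axes are right-handed (so a half turn about x gives the same grasp; the last joint's range is limited). The gripper opens to 88 mm and grips with 3 to 60 N. Pads are 19 mm wide; open, the fingers measure 130 mm over their backs; the gripper's body (78 mm by 193 mm) begins 47 mm behind the grasp point.
Start: joints at [81.423, 20.546, 0.682, 0, -70.136, -16.507], TCP at [0.286, 0.611, 0.227] pointing down, gripper open.
Joint ranges: [-176.03, 176.03], [-82.01, 121.73], [-58.28, 71.71], [-173.87, 95.51], [-174.79, -0.11], [-173.66, 173.66]. Speed limits (degrees/s): [136.94, 136.94, 172.46, 180, 180, 180].

### API

Orientations are given as [roll, pitch, yaw] about the fixed x, y, z axes, in that order (R = Rz(yaw) Ry(pitch) Rx(roll)).
In Python, from plant import * gives the robot as it stands. The module is installed in compiled form; this text tells all that it offers.
- The arm moves only by the shell command python3 -m pendant 'ROWS'. ROWS is JSON, a list of rows, each an object with "claw": the finger opening in mm, from 0 to 87.6; "linear": the shift along the tool's x, y, z in mm, a list of three; "twist": the turn about the tool's x in rad. In form: [{"claw": claw, "linear": [tx, ty, tz], "twist": twist}, ...]. A call has exactly 10 rows; each row shifts and turns the commanded pose from where the row before left it, along the tool's axes as they then stand; what a row does not reach is not made up. A row lasts 1/12 s, in which the tool goes at most 41.7 mm and 7.16 degrees, less where a joint would pass 70% of its speed; a pose out of reach is approached as far as the arm can. A call with a gripper value outside its range is refused whole. The fingers move at their own pace and stop on an object; the grip force is fixed at half the most. Time passes only in rows, so rows that do not move let the fingers close, or fill a call up. It gives the time, the measured TCP pose, the force and the opening at its end, in the units of the state.
- get_obs(): the state, without advancing time (a new reading comes with each control period).
- snapshot(name): name is "scene" or "top"; returns (picture, depth): 400x640x3 uint8, red, green, blue; 400x640 float32, m along the optical axis (not along the pixel's ray), 0 where there is no reading.
- camera_params(name): a dict with "fx", "fy", "cx", "cy" (pixels), "rvec" (rotation vector, rad) and "tvec" (3), from world to camera coordinates, as OpenCV has them. Camera axes: x right, y down, z forward; pixel columns grow to the right and rows downward; lengths in m; the calibration is good to about 2 mm. A picture is of the moment at which its call begins. camera_params takes no time and is no camera call.
- close_job(): hands the job in, once; it reports no verdict.
Trained networks look in the newest picture that a camera, given by its name, has taken for a name from the list of things; names that differ only in an ending like _2 or _b are one class to them, and where a whole thing is asked for, a point or a joint stands for the part that bears it (a point fixed in the world has none). Each returns a list of dicts, best first, with "confidence" (0 to 1); they miss things now and then, are a little off and sometimes report something else, mostly with a low value. They report only what shows in the picture. A call takes as long as a camera call.
- boxes_of(camera, target): "xy" ([column, row] in pixels, amid what is visible of it).
The state is a dict: "clock": time; "joint_pos": joint angles; "qvel": joint speeds; "tau": joint torques, N m; "tool_pos": TCP position; "orientation": TCP orientation; "force": force on the tool from outside, world axes, zero at the start; "moment": the same for the moment, N m; "opening": finger opening in m.
Only numpy, scipy, OpenCV 4.12 (cv2) and the standard library are available. Lean on these libraries where they do the work, as an engineer would, in place of code of your own. Each camera call takes 0.05 s, during which the arm holds its last target. There are 200 camera calls.

### The job

The shake mixer runs only with both of its ball-ended toggles on (leaning away from the robot), and its pilot lamps are dead: first touch with a fingertip the toggle that is already on, to make sure of it, without ever switching it off; only then flip on the one that is off. Last, press the round start button fully down and let it go.

Things in the scene. Friction and masses are not known exactly. Their poses are not given: they have to be found in the camera images.
- ball_1: Ball-ended toggle number 1: steel rod 10 mm thick ending in a black 24 mm ball. Origin: ball centre. Own z runs along the rod, out through the ball; own y is the level hinge axis, along the strip's row of units. The hinge lies 55 mm from the origin along own -z, 74 mm above the worktop. The level direction (own y) cross (world up) points away from the robot: the way it leans when on.
- ball_2: Ball-ended toggle number 2: steel rod 10 mm thick ending in a black 24 mm ball. Origin: ball centre. Own z runs along the rod, out through the ball; own y is the level hinge axis, along the strip's row of units. The hinge lies 55 mm from the origin along own -z, 74 mm above the worktop. The level direction (own y) cross (world up) points away from the robot: the way it leans when on.
- toggle_1 (a joint): Angle of toggle number 1, rad: 0 = off, leaning 0.5 from upright towards the robot; 1.0 = on, leaning 0.5 from upright away from the robot. Its weight tips it to whichever side of upright it is on, it never rests between; about 0.5 N sideways at the ball moves it off its stop. One of the two toggles starts on, the other off.
- toggle_2 (a joint): Angle of toggle number 2, rad: 0 = off, leaning 0.5 from upright towards the robot; 1.0 = on, leaning 0.5 from upright away from the robot. Its weight tips it to whichever side of upright it is on, it never rests between; about 0.5 N sideways at the ball moves it off its stop. One of the two toggles starts on, the other off.
- start (a joint): Travel of the start button, m: 0 = up, 0.006 = fully down (2 N to start, 5 N at the bottom); it springs back when let go.
- start_top (a point): Centre of the top of the start button: grey, round, 36 mm across, flat, in a black housing; pressed straight down. It and the toggles sit on a black control strip (420 x 150 mm) bearing four aluminium units 88 mm wide, 100 mm apart, in any order; their tops are 70 mm above the worktop. The fourth unit bears only a fixed black timer dial, 48 mm across, 25 mm high, with a ridge.

How it is judged (in metres and radians):
On the way, in this order (a step that is already met when the one before it is completed fails the run):
1. the toggle that starts on is felt by a finger, before the other is flipped (contact force between the fingers and ball_1 above 0.3 N and value of joint toggle_2 below 0.5 rad), for 0.02 s.
2. the toggle that starts off is flipped on (value of joint toggle_2 above 0.8 rad), for 0.1 s.
3. with both toggles on, the start button is pressed down (value of joint start above 0.0042 m and value of joint each of toggle_1, toggle_2 above 0.8 rad), for 0.04 s.
At the end, for the whole second after the job is handed in: Both toggles stand on (angles over 0.8 rad) and the start button has come up again (within 2 mm) (value of joint each of toggle_1, toggle_2 above 0.8 rad and value of joint start below 0.002 m); the robot touches nothing.
It fails at once if the toggle that starts on is switched off (past upright) (value of joint toggle_1 below 0.5 rad).
It also fails if it takes over 48 s, if anything falls off the work surface, if the arm or the gripper's body presses on something with over 40 N, if the wrist force passes 120 N, or if a joint passes its speed limit or range.

## Working session

There is one attempt and no reset: what is moved stays moved. The work goes in short steps, Python scripts to look and compute and a shell command to move; the robot and the scene stay as the last step left them, time stands still between calls to the robot, and variables do not carry over. Pictures are saved under pics/ and viewed, about 8 in all and at most 12, crops included, and the job is handed in when it is done.

```bash
mkdir -p pics
cat > h.py <<'E'
from plant import *
import numpy as np, cv2
def world(cam,u,v,depth=None,z=None):
    p=camera_params(cam);R=cv2.Rodrigues(np.array(p['rvec'],float))[0];t=np.array(p['tvec'],float).ravel()
    r=np.array([(u-p['cx'])/p['fx'],(v-p['cy'])/p['fy'],1.]);c=-R.T@t;d=R.T@r
    if z is not None: return c+d*(z-c[2])/d[2]
    return c+d*depth
E
python3 - <<'E'
from h import *
for c in ['scene','top']:
    im,d=snapshot(c); cv2.imwrite(f'pics/{c}0.png',im[:,:,::-1]); np.save(f'pics/{c}0.npy',d)
    for n in ['ball_1','start_top']:
        for b in boxes_of(c,n):
            u,v=b['xy'];dd=d[int(v),int(u)];print(c,n,b,dd,world(c,u,v,dd).round(4))
o=get_obs();print(o['clock'],o['tool_pos'],o['orientation'],o['opening'],o['force'])
E
```

```text
scene ball_1 {'xy': [297.0, 159.6], 'confidence': 0.71} 0.84468263 [ 0.5165 -0.0423  0.1285]
scene ball_1 {'xy': [243.3, 154.1], 'confidence': 0.57} 0.85039896 [ 0.578  -0.1271  0.1294]
scene start_top {'xy': [331.3, 201.5], 'confidence': 0.86} 0.838094 [0.5256 0.0553 0.0939]
top ball_1 {'xy': [375.4, 261.0], 'confidence': 0.79} 0.61865085 [ 0.5096 -0.0462  0.1342]
top ball_1 {'xy': [444.6, 239.8], 'confidence': 0.78} 0.62825495 [ 0.5667 -0.1367  0.1303]
top start_top {'xy': [312.0, 241.1], 'confidence': 0.75} 0.66639334 [0.5168 0.0519 0.0926]
0.3 [0.28613309 0.61121027 0.22627366] [  96.03103382   89.9721492  -109.05264899] 0.08748125604041766 [ 0.13675155  1.50977662 -0.09620916]
```

View pics/scene0.png

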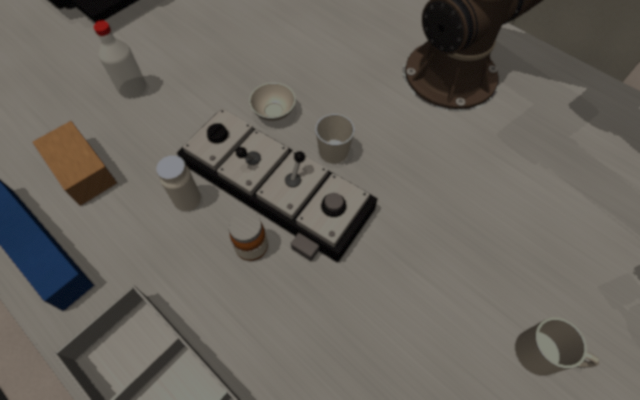

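View pics/top0.png

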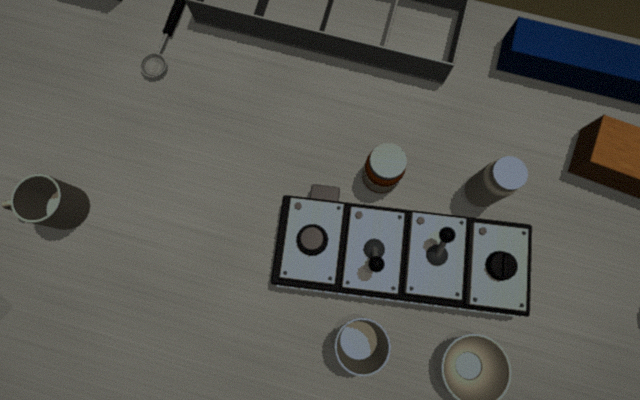

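Run:
```python
from h import *
from scipy.spatial.transform import Rotation as Ro
import plant
print([n for n in dir(plant) if not n.startswith('_')], globals().get('tcp_to_grasp'))
d=np.load('pics/top0.npy');im=cv2.imread('pics/top0.png')
for n,(u,v) in dict(start=(312,240),dial=(502,265)).items():
    z=np.median(d[v-3:v+4,u-3:u+4]);print(n,world('top',u,v,z).round(4))
# point cloud in the strip: plate tops and balls
V,U=np.mgrid[190:320,265:540];P=np.array([world('top',u,v,d[v,u]) for u,v in zip(U.ravel(),V.ravel())])
m=(abs(P[:,2]-.07)<.006);q=P[m][:,:2].astype(np.float32);print('plate z',np.median(P[m][:,2]),cv2.minAreaRect(q))
c=q.mean(0);w=np.linalg.svd(q-c,full_matrices=False)[2];print('centroid',c,'axis',w[0],'n',m.sum())
for x,y in [(.51,-.046),(.567,-.137)]:
    k=(P[:,2]>.118)&(np.hypot(P[:,0]-x,P[:,1]-y)<.03);print('ball',k.sum(),P[k].mean(0).round(4),P[k].max(0).round(4),P[k].min(0).round(4))
k=(P[:,2]>.088)&(np.hypot(P[:,0]-.517,P[:,1]-.052)<.03);print('start',P[k].mean(0).round(4))
o=get_obs();print(Ro.from_euler('xyz',o['orientation'],degrees=True).as_matrix().round(3))
for u,v in [(362,328),(475,345),(385,158),(508,172)]: print('obst',world('top',u,v,d[v,u]).round(3))
```

```text
['PlanningError', 'boxes_of', 'camera_params', 'close_job', 'get_obs', 'snapshot', 'tcp_to_grasp'] 0.0188
start [0.5183 0.0522 0.094 ]
dial [ 0.5595 -0.2398  0.0899]Traceback (most recent call last):
  File "<stdin>", line 9, in <module>
  File "h.py", line 4, in world
    p=camera_params(cam);R=cv2.Rodrigues(np.array(p['rvec'],float))[0];t=np.array(p['tvec'],float).ravel()
ValueError: time passes only in moves, steps and waits
```

```bash
sed -i 's/^def world/import functools\ncamera_params=functools.cache(camera_params)\ndef world/' h.py
python3 - <<'E'
from h import *
from scipy.spatial.transform import Rotation as Ro
d=np.load('pics/top0.npy')
V,U=np.mgrid[190:320,265:540];P=np.array([world('top',u,v,d[v,u]) for u,v in zip(U.ravel(),V.ravel())])
m=(abs(P[:,2]-.07)<.006);q=P[m][:,:2].astype(np.float32);print('plate z',np.median(P[m][:,2]),cv2.minAreaRect(q))
c=q.mean(0);w=np.linalg.svd(q-c,full_matrices=False)[2];print('centroid',c,'axis',w[0],'n',m.sum())
for x,y in [(.51,-.046),(.567,-.137)]:
    k=(P[:,2]>.118)&(np.hypot(P[:,0]-x,P[:,1]-y)<.03);print('ball',k.sum(),P[k].mean(0).round(4),P[k].max(0).round(4),P[k].min(0).round(4))
k=(P[:,2]>.088)&(np.hypot(P[:,0]-.517,P[:,1]-.052)<.03);print('start',P[k].mean(0).round(4))
o=get_obs();print(Ro.from_euler('xyz',o['orientation'],degrees=True).as_matrix().round(3),o['clock'])
for u,v in [(362,328),(475,345),(385,158),(508,172)]: print('obst',world('top',u,v,d[v,u]).round(3))
E
```

```text
plate z 0.07047731592264167 ((0.5660778284072876, -0.09105406701564789), (0.1844416707754135, 0.3878493905067444), 8.467199325561523)
centroid [ 0.54046017 -0.09640253] axis [ 0.1353356  -0.99079984] n 15744
ball 211 [ 0.5067 -0.0484  0.1306] [ 0.5187 -0.0375  0.1378] [ 0.4956 -0.0604  0.122 ]
ball 212 [ 0.5756 -0.1382  0.1306] [ 0.5875 -0.128   0.1358] [ 0.565  -0.1511  0.121 ]
start [0.5211 0.0537 0.0942]
[[-0.    -0.424 -0.906]
 [-0.    -0.906  0.424]
 [-1.     0.    -0.   ]] 0.3
obst [ 0.406 -0.065  0.004]
obst [ 0.431 -0.249  0.017]
obst [ 0.674 -0.025  0.102]
obst [ 0.692 -0.207  0.131]
```

```bash
python3 -m pendant '[{"claw":0,"linear":[0,29,-27],"twist":0},{"claw":0,"linear":[0,29,-27],"twist":0},{"claw":0,"linear":[0,29,-27],"twist":0},{"claw":0,"linear":[0,29,-27],"twist":0},{"claw":0,"linear":[0,29,-27],"twist":0},{"claw":0,"linear":[0,29,-27],"twist":0},{"claw":0,"linear":[0,29,-27],"twist":0},{"claw":0,"linear":[0,29,-27],"twist":0},{"claw":0,"linear":[0,29,-27],"twist":0},{"claw":0,"linear":[0,29,-27],"twist":0}]'
python3 -m pendant '[{"claw":0,"linear":[0,29,-27],"twist":0},{"claw":0,"linear":[0,29,-27],"twist":0},{"claw":0,"linear":[0,29,-27],"twist":0},{"claw":0,"linear":[0,29,-27],"twist":0},{"claw":0,"linear":[0,0,0],"twist":-0.115},{"claw":0,"linear":[0,0,0],"twist":-0.115},{"claw":0,"linear":[0,0,0],"twist":-0.115},{"claw":0,"linear":[0,0,0],"twist":-0.115},{"claw":0,"linear":[0,0,0],"twist":-0.115},{"claw":0,"linear":[0,0,0],"twist":0}]'
python3 -c "
from h import *
from scipy.spatial.transform import Rotation as Ro
o=get_obs();R=Ro.from_euler('xyz',o['orientation'],degrees=True).as_matrix();print(R.round(3),o['joint_pos'])
for t in [(.535,-.144,.15),(.465,-.054,.15),(.521,.054,.12)]: print(1000*R.T@(np.array(t)-o['tool_pos']))
"
```

```text
clock: 1.13
tool_pos: [0.4078, 0.2324, 0.2269]
orientation: [-101.8, 90.0, 53.2]
force: [0.7, 0.5, 0.1]
opening: 0.0262
clock: 1.97
tool_pos: [0.4564, 0.0832, 0.2266]
orientation: [-143.2, 90.0, 45.0]
force: [-0.1, -1.4, -0.1]
opening: 0.0001
[[ 0.     0.142 -0.99 ]
 [ 0.    -0.99  -0.142]
 [-1.    -0.    -0.   ]] [ 3.47534213e+01  1.94711448e-01 -2.47772899e+01 -2.43184761e-03
 -6.50157793e+01  6.33929940e+01]
[ 76.60492323 236.06338363 -45.64126398]
[ 76.60797908 137.05334593  10.90086568]
[106.6331063   38.08116428 -59.83101536]
```

```bash
python3 -m pendant '[{"claw":0,"linear":[0,34,-6.5],"twist":0},{"claw":0,"linear":[0,34,-6.5],"twist":0},{"claw":0,"linear":[0,34,-6.5],"twist":0},{"claw":0,"linear":[0,34,-6.5],"twist":0},{"claw":0,"linear":[0,34,-6.5],"twist":0},{"claw":0,"linear":[0,33,-6.5],"twist":0},{"claw":0,"linear":[0,33,-6.5],"twist":0},{"claw":0,"linear":[20,0,0],"twist":0},{"claw":0,"linear":[20,0,0],"twist":0},{"claw":0,"linear":[10,0,0],"twist":0}]'
python3 -c "
from h import *
for c in ['scene','top']:
    im,d=snapshot(c); cv2.imwrite(f'pics/{c}1.png',cv2.resize(im[110:330,170:570,::-1] if c=='top' else im[80:280,130:430,::-1],None,fx=2,fy=2,interpolation=cv2.INTER_CUBIC))
o=get_obs();print(o['tool_pos'],o['orientation'],o['force'])"
```

```text
clock: 2.8
tool_pos: [0.5326, -0.1448, 0.1742]
orientation: [-16.7, 89.8, 170.8]
force: [-1.5, 0.2, -0.8]
opening: 0.0005
[ 0.53239693 -0.14419227  0.17471739] [  -7.44712229   89.77389406 -179.73677652] [0.43894554 0.89832225 0.49689097]
```

View pics/scene1.png

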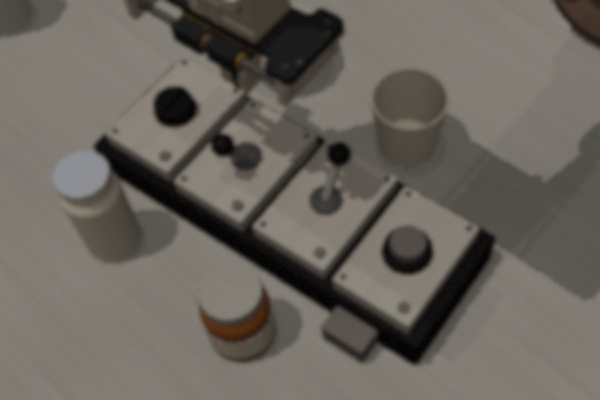

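The picture shows the fingers above and to the robot side of ball_1 (crop px ~222,145, leaning away). ball_2 (340,152) leans toward the robot, with a cup near it at (410,110).

```bash
python3 -m pendant '[{"claw":0,"linear":[20,0,0],"twist":0},{"claw":0,"linear":[20,0,0],"twist":0},{"claw":0,"linear":[20,0,0],"twist":0},{"claw":0,"linear":[0,0,0],"twist":0},{"claw":0,"linear":[0,0,-4],"twist":0},{"claw":0,"linear":[0,0,-4],"twist":0},{"claw":0,"linear":[0,0,-4],"twist":0},{"claw":0,"linear":[0,0,0],"twist":0},{"claw":0,"linear":[0,0,0],"twist":0},{"claw":0,"linear":[0,0,0],"twist":0}]'
python3 - <<'E'
from h import *
d=np.load('pics/top0.npy')
V,U=np.mgrid[300:400,310:420];P=np.array([world('top',u,v,d[v,u]) for u,v in zip(U.ravel(),V.ravel()) if d[v,u]>0])
k=(P[:,2]>.03)&(P[:,0]<.47);print('cup',P[k].min(0),P[k].max(0))
E
```

```text
clock: 3.73
tool_pos: [0.5459, -0.1425, 0.1171]
orientation: [177.8, 90.0, 5.6]
force: [-0.2, -0.5, -0.4]
opening: 0.0003
cup [ 0.34454967 -0.13528721  0.03001057] [ 0.46992288 -0.02160861  0.08832868]
```

```bash
python3 -m pendant '[{"claw":0,"linear":[0,0,-1],"twist":0},{"claw":0,"linear":[0,0,-1],"twist":0},{"claw":0,"linear":[0,0,-1],"twist":0},{"claw":0,"linear":[0,0,-1],"twist":0},{"claw":0,"linear":[0,0,-1],"twist":0},{"claw":0,"linear":[0,0,-1],"twist":0},{"claw":0,"linear":[0,0,-1],"twist":0},{"claw":0,"linear":[0,0,-1],"twist":0},{"claw":0,"linear":[0,0,0],"twist":0},{"claw":0,"linear":[0,0,0],"twist":0}]'
```

```text
clock: 4.57
tool_pos: [0.5536, -0.1415, 0.1165]
orientation: [15.9, 90.0, -156.2]
force: [0.2, -0.2, -0.3]
opening: 0.0004
```

```bash
python3 -m pendant '[{"claw":0,"linear":[0,0,-1],"twist":0},{"claw":0,"linear":[0,0,0],"twist":0},{"claw":0,"linear":[0,0,-1],"twist":0},{"claw":0,"linear":[0,0,0],"twist":0},{"claw":0,"linear":[0,0,-1],"twist":0},{"claw":0,"linear":[0,0,0],"twist":0},{"claw":0,"linear":[0,0,-1],"twist":0},{"claw":0,"linear":[0,0,0],"twist":0},{"claw":0,"linear":[0,0,0],"twist":0},{"claw":0,"linear":[0,0,0],"twist":0}]'
python3 -c "
from h import *
im,d=snapshot('scene');cv2.imwrite('pics/s2.png',cv2.resize(im[100:220,190:340,::-1],None,fx=4,fy=4,interpolation=cv2.INTER_CUBIC))"
```

```text
clock: 5.4
tool_pos: [0.5551, -0.1413, 0.1162]
orientation: [-3.9, 89.7, -176.1]
force: [-9.2, 0.5, 4.8]
opening: 0.0
```

View pics/s2.png

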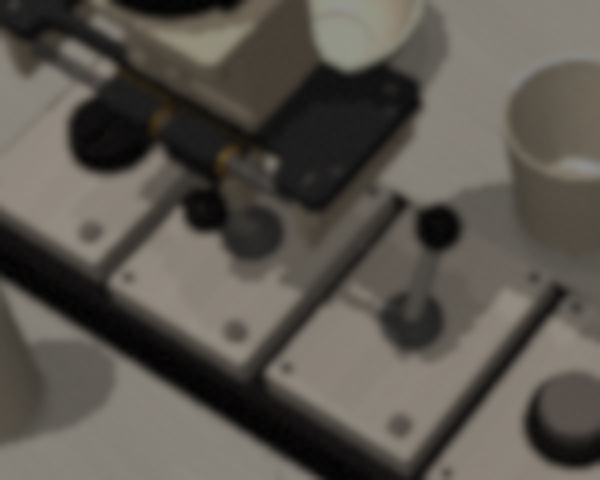

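Contact with ball_1 is confirmed: 9 N against the finger, right where the ball front was expected, and the toggle is still on. Next I back off and move to the robot side of ball_2.

```bash
python3 -m pendant '[{"claw":0,"linear":[0,0,5],"twist":0},{"claw":0,"linear":[0,0,10],"twist":0},{"claw":0,"linear":[-15,0,10],"twist":0},{"claw":0,"linear":[-25,0,15],"twist":0},{"claw":0,"linear":[0,-25,15],"twist":0},{"claw":0,"linear":[0,-25,15],"twist":0},{"claw":0,"linear":[0,-25,0],"twist":0},{"claw":0,"linear":[0,-24,0],"twist":0},{"claw":0,"linear":[20,0,0],"twist":0},{"claw":0,"linear":[0,0,0],"twist":0}]'
python3 -c "
from h import *
ims=[]
im,d=snapshot('top');a=cv2.resize(im[190:350,260:460],None,fx=2,fy=2);im,d=snapshot('scene');b=cv2.resize(im[90:250,200:400],None,fx=2,fy=2)
cv2.imwrite('pics/3.png',np.hstack([a,b])[:,:,::-1]);print(get_obs()['tool_pos'])"
```

```text
clock: 6.28
tool_pos: [0.4731, -0.0514, 0.1349]
orientation: [-40.0, 89.9, 147.9]
force: [-0.8, 0.7, -1.1]
opening: 0.0002
[ 0.47424945 -0.05251561  0.13658065]
```

View pics/3.png

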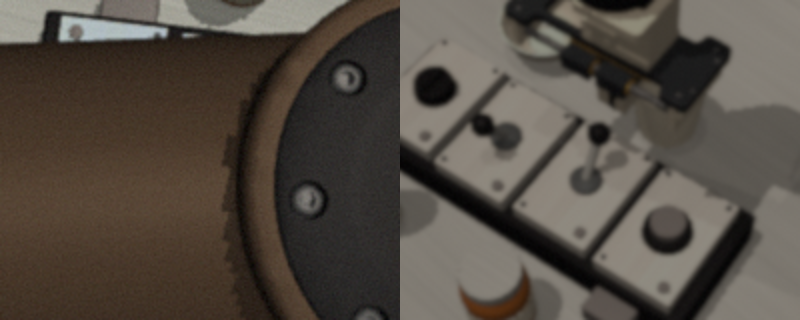

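The right half shows ball_1 still on, and the fingers behind ball_2 (px 598,133). The top view is blocked by the arm. Next I lower and push.

```bash
python3 -m pendant '[{"claw":0,"linear":[10,0,0],"twist":0},{"claw":0,"linear":[10,0,0],"twist":0},{"claw":0,"linear":[0,0,-5],"twist":0},{"claw":0,"linear":[0,0,-5],"twist":0},{"claw":0,"linear":[0,0,-5],"twist":0},{"claw":0,"linear":[0,0,-5],"twist":0},{"claw":0,"linear":[0,0,-5],"twist":0},{"claw":0,"linear":[0,0,-5],"twist":0},{"claw":0,"linear":[0,0,-5],"twist":0},{"claw":0,"linear":[0,0,-5],"twist":0}]'
python3 -m pendant '[{"claw":0,"linear":[0,0,-4],"twist":0},{"claw":0,"linear":[0,0,-4],"twist":0},{"claw":0,"linear":[0,0,-4],"twist":0},{"claw":0,"linear":[0,0,-4],"twist":0},{"claw":0,"linear":[0,0,0],"twist":0},{"claw":0,"linear":[0,0,0],"twist":0},{"claw":0,"linear":[0,0,5],"twist":0},{"claw":0,"linear":[0,0,10],"twist":0},{"claw":0,"linear":[0,0,10],"twist":0},{"claw":0,"linear":[-20,0,5],"twist":0}]'
python3 -c "
from h import *
im,d=snapshot('scene');b=cv2.resize(im[90:250,200:400],None,fx=3,fy=3)
cv2.imwrite('pics/4.png',b[:,:,::-1]);o=get_obs();print(o['tool_pos'],o['force'])"
```

```text
clock: 7.22
tool_pos: [0.5149, -0.0468, 0.1167]
orientation: [-173.6, 90.0, 14.3]
force: [-0.4, 0.7, -0.2]
opening: 0.0004
clock: 8.05
tool_pos: [0.4957, -0.0495, 0.1335]
orientation: [-3.5, 89.6, -175.7]
force: [-0.6, -0.5, -0.4]
opening: 0.0003
[ 0.49837004 -0.0494596   0.13922687] [1.30174468 0.10221522 4.53265844]
```

View pics/4.png

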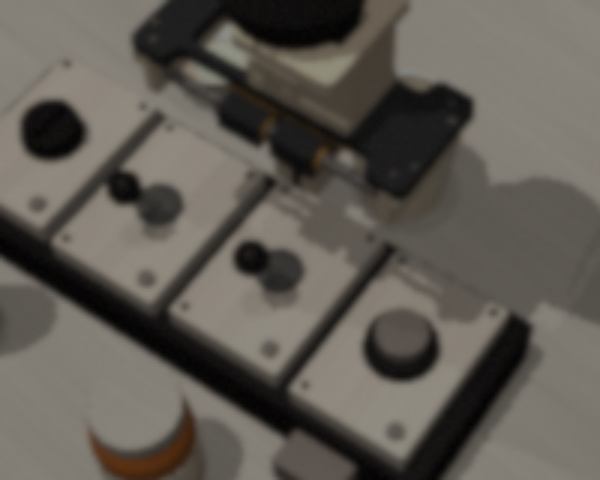

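Both toggles now lean away from the robot (px 124,187 and 250,257). On to the start button.

```bash
python3 -m pendant '[{"claw":0,"linear":[-15,0,0],"twist":0},{"claw":0,"linear":[0,-25,0],"twist":0},{"claw":0,"linear":[0,-25,0],"twist":0},{"claw":0,"linear":[0,-25,-12],"twist":0},{"claw":0,"linear":[0,-24,-12],"twist":0},{"claw":0,"linear":[0,0,-13.5],"twist":0},{"claw":0,"linear":[20,0,0],"twist":0},{"claw":0,"linear":[20,0,0],"twist":0},{"claw":0,"linear":[5,0,0],"twist":0},{"claw":0,"linear":[0,0,0],"twist":0}]'
python3 -c "
from h import *
im,d=snapshot('scene');b=cv2.resize(im[130:250,250:400],None,fx=4,fy=4)
cv2.imwrite('pics/5.png',b[:,:,::-1]);o=get_obs();print(o['tool_pos'],o['force'])"
```

```text
clock: 8.93
tool_pos: [0.5222, 0.0536, 0.1054]
orientation: [15.2, 89.8, -156.9]
force: [0.0, -0.1, 0.6]
opening: 0.0003
[0.52329269 0.05391704 0.10664457] [-0.08447723 -0.44892421  1.3500421 ]
```

View pics/5.png

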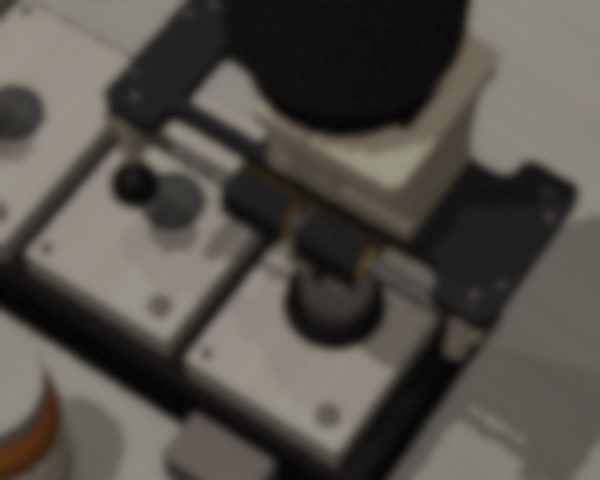

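```bash
python3 -c "
from h import *
im,d=snapshot('scene')
for n,(x,y) in dict(nubL=(125,145),nubL2=(125,155),ball=(135,187),nubR=(458,345),nubR2=(460,355)).items():
    u,v=250+x/4,130+y/4;print(n,world('scene',u,v,d[int(round(v)),int(round(u))]).round(3))"
```

```text
nubL [ 0.574 -0.022  0.19 ]
nubL2 [ 0.573 -0.024  0.179]
ball [ 0.562 -0.033  0.13 ]
nubR [0.549 0.145 0.187]
nubR2 [0.483 0.111 0.032]
```

The lowest body part is about 0.175, which stays clear of the ball top (0.134) during the press.

```bash
python3 -m pendant '[{"claw":0,"linear":[5,0,0],"twist":0},{"claw":0,"linear":[4,0,0],"twist":0},{"claw":0,"linear":[2,0,0],"twist":0},{"claw":0,"linear":[2,0,0],"twist":0},{"claw":0,"linear":[2,0,0],"twist":0},{"claw":0,"linear":[1,0,0],"twist":0},{"claw":0,"linear":[1,0,0],"twist":0},{"claw":0,"linear":[1,0,0],"twist":0},{"claw":0,"linear":[0,0,0],"twist":0},{"claw":0,"linear":[0,0,0],"twist":0}]'
```

```text
clock: 9.87
tool_pos: [0.524, 0.0543, 0.0887]
orientation: [115.4, 90.0, -56.7]
force: [-1.9, -0.5, 4.9]
opening: 0.0002
```

```bash
python3 -m pendant '[{"claw":0,"linear":[1,0,0],"twist":0},{"claw":0,"linear":[0,0,0],"twist":0},{"claw":0,"linear":[1,0,0],"twist":0},{"claw":0,"linear":[0,0,0],"twist":0},{"claw":0,"linear":[1,0,0],"twist":0},{"claw":0,"linear":[0,0,0],"twist":0},{"claw":0,"linear":[0,0,0],"twist":0},{"claw":0,"linear":[0,0,0],"twist":0},{"claw":0,"linear":[0,0,0],"twist":0},{"claw":0,"linear":[0,0,0],"twist":0}]'
```

```text
clock: 10.7
tool_pos: [0.5242, 0.0543, 0.0879]
orientation: [165.4, 89.9, -6.7]
force: [-11.6, 0.0, 26.7]
opening: 0.0003
```

The stop was reached after about 6 mm of travel: 4.9 N just before it, 27 N on it. Releasing and clearing.

```bash
python3 -m pendant '[{"claw":0,"linear":[-4,0,0],"twist":0},{"claw":0,"linear":[-10,0,0],"twist":0},{"claw":0,"linear":[-20,0,0],"twist":0},{"claw":0,"linear":[-30,0,0],"twist":0},{"claw":0,"linear":[-30,-20,20],"twist":0},{"claw":0,"linear":[0,-30,20],"twist":0},{"claw":0,"linear":[0,-35,0],"twist":0},{"claw":0,"linear":[0,-35,0],"twist":0},{"claw":0,"linear":[0,-35,0],"twist":0},{"claw":0,"linear":[0,0,0],"twist":0}]'
python3 -c "
from h import *
im,d=snapshot('scene');u,v=331,201;print(world('scene',u,v,np.median(d[v-2:v+3,u-2:u+3])))
cv2.imwrite('pics/6.png',cv2.resize(im[90:250,160:400],None,fx=3,fy=3)[:,:,::-1]);o=get_obs();print(o['tool_pos'],o['force'],o['qvel'])"
```

```text
clock: 11.53
tool_pos: [0.4632, 0.2072, 0.1801]
orientation: [-139.8, 89.9, 48.3]
force: [0.8, -0.4, 0.5]
opening: 0.0002
[0.525394   0.05435055 0.09455185]
[0.46291262 0.20517019 0.17974302] [ 0.1729429  -0.41449201  0.22557672] [-2.61923956 -0.48265225 -1.4779167  -0.10705262 -0.44921311  2.00691742]
```

View pics/6.png

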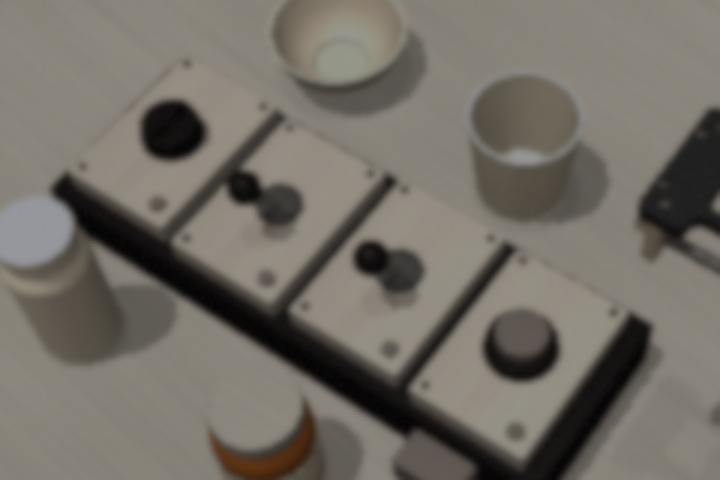

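Both toggles are on (px 243,186 and 371,257), the button is up (z = 0.0946), and the gripper is clear of everything.

```bash
python3 -c "
from plant import *
print(close_job())"
```

```text
the job is handed in; nothing more can be done
None
```

The sequence is complete and the job was handed in at about 11.6 s of the allowed 48 s; `close_job()` gives no verdict.

- **Toggle 1 (already on):** I pushed it with the closed fingertips from the robot side, against its on stop. The wrist read about 9 N, and the toggle stayed on.
- **Toggle 2 (off):** I pushed it over from the robot side. The picture afterwards showed it leaning away from the robot.
- **Start button:** I pressed it about 6 mm to its stop, with 4.9 N just before the stop and 27 N on it, then let it go.

In the last picture both toggles lean away from the robot. The button top was back at 0.0946 m, against 0.094 m before the press. The arm was clear of everything and the wrist force read about zero.

- **Camera disagreement:** at the start, the two cameras placed the button up to 9 mm apart in x. I used a point between them, and it worked.
- **Unexplained readings:** some sideways wrist force (about 12 N) showed while the button was on its stop. One 4.5 N upward reading also appeared while the arm was lifting away from toggle 2.

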